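Dock the vial block and hold the reader's enabling button

ROBOT

A 6-joint arm with a two-finger parallel gripper is mounted at the origin on a cart in front of the work surface, level with it; the furniture and walls round the work are solid. World frame = base frame: x ahead of the robot, y to its left, z up, the work surface at z = 0. Lengths are in mm, angles in rad, forces in N, time in s.
With the tool pointing down it reaches from about 325 to 900 mm from the base axis. Payload 6.1 kg.
Tool frame: the origin (TCP) lies between the finger pads; the fingertips stand bot.tips_ahead ahead of it and the grasp point (between the pads) is the TCP (bot.tips_ahead is the distance from the TCP to the fingertips, in mm); z points along the fingers, y is the line along which they close (so a half turn about z gives the same grasp; the last joint's range is limited). The gripper opens to 85 mm and grips with 20 to 120 N. Pads are 22 mm wide; open, the fingers measure 114 mm over their backs; the gripper's body (76 mm by 85 mm) begins 54 mm behind the grasp point. The pads swing forward as they close: fully open they stand 13 mm farther back than shut.
Start: joints at [-1.444, 0.22, 1.526, -0, 1.395, -0.126], TCP at [156.316, -605.129, 250.3] pointing down, gripper open.
Joint ranges: [-2.98, 2.98], [-0.91, 2.08], [0.09, 2.57], [-1.24, 4.39], [0.2, 2.65], [-2.68, 2.68]. Speed limits (rad/s): [2.57, 2.57, 3.01, 3.14, 3.14, 3.14].

INTERFACE

Orientations are given as a unit quaternion [w, x, y, z].
In Python, from rig import bot gives the robot as it stands.
- The arm moves only by the tool servo_tool, never from a script. Its argument "motion" is a list that holds one entry, the list of rows, each a list of 5 numbers: the opening, from -1 (shut) to 1 (fully open), so that 0 is half open, then the shift along the world's x, y, z in units of 0.15 m (1.0 is 0.15 m), then the turn about the world's z in units of 120 degrees (1.0 is 120 degrees). A call has 1 to 8 rows; each row shifts and turns the commanded pose from where the row before left it; what a row does not reach is not made up. A row lasts 1/10 s, in which the tool goes at most 50 mm and 8.59 degrees, less where a joint would pass 70% of its speed; a pose out of reach is approached as far as the arm can. A call with a number of a shift or a turn outside -1 to 1 is refused whole. A call with a gripper value outside its range is refused whole. The fingers move at their own pace and stop on an object; the grip force is fixed at half the most. Time passes only in rows, so rows that do not move let the fingers close. It gives the time, the measured TCP pose, the force, the opening and the grip force at its end, in the units of the state.
- bot.get_obs(): the state, without advancing time (a new reading comes with each control period).
- bot.camera(name): name is "side" or "top"; returns the picture (420x560x3 uint8, red, green, blue); there is no depth.
- bot.get_calibration(name): a dict with "K" (3x3 intrinsics, pixels), "extrinsics" (4x4, takes a point from world to camera coordinates). Camera axes: x right, y down, z forward; pixel columns grow to the right and rows downward; lengths in mm; the calibration is good to about 2 mm. A picture is of the moment at which its call begins. get_calibration takes no time and is no camera call.
- bot.hand_in(): hands the job in; it is judged then, once.
The state is a dict: "time_s": time; "joint_pos": joint angles; "qvel": joint speeds; "joint_torque": joint torques, N m; "position": TCP position; "tool_rot": TCP orientation; "contact_force": force on the tool from outside, world axes, zero at the start; "ft_torque": the same for the moment, N m; "finger_gap": finger opening in mm; "finger_force": force on a finger pad.
Only numpy, scipy, OpenCV 4.12 (cv2) and the standard library are available. Lean on these libraries where they do the work, as an engineer would, in place of code of your own. Each camera call takes 0.05 s, during which the arm holds its last target. There are 200 camera calls.

TASK

Push the blue vial block across the bench into the aluminium bay until it is fully home: square between the rails and up against the white housing at the back. Then, with the fingertips, press the black button on the yellow box about half-way down (10 mm of its 20 mm travel, index tab in the green band) and keep holding it there: the program finishes while still holding the button. Never press it through to the bottom, and leave the other things on the bench where they are.

Things in the scene. Friction and masses are not known exactly. Their poses are not given: they have to be found in the camera images.
- block: Blue translucent vial block with 12 white vials, loose, about 0.34 kg, 137 x 137 mm, 60 mm high, too wide to grasp. Touches as an octagon: flats +-20 mm wide on the x and y sides, corners cut at 45 degrees (|x|+|y| = 92 mm); upright from 18 mm up, set back 4 mm below. Origin: centre of underside; x along the bay's x when home. Starts about 17 cm before home, up to 3 cm off line, 0.25 rad askew.
- dock: Fixed docking bay. Two aluminium rails, 32 mm high, 14 mm thick, inner faces at y = +-76.5 mm, x = -34 to 74 mm; flared ends widen to 190 mm at x = -78 mm. Across the back a white housing 55 mm high; its front face at x = 69 mm is the stop. No floor; neither rails nor stop turn a skew block square. Origin: bench level, centre of a home block; x points into the bay, y left, z up.
- run_box: Yellow control box fixed to the bench, 96 x 96 mm, 48 mm high, with the button in the middle of its top and, on the robot's side of the button (x = -40 mm), a scale post up to 74 mm height with white, green and red bands from top to bottom. Origin: centre of the underside; axes: x away from the robot at zero yaw, z up.
- button_top (a point): Centre of the top of the black mushroom button, 44 mm in diameter; 83 mm above the bench when free. It goes straight down.
- run_button (a joint): Travel of the button in m, 0 free, 0.020 at the bottom. Spring: 2.4 N to start, 400 N/m (6.4 N at 10 mm, 10.4 N at the bottom); springs back when let go. The index tab stands in the green band from 6 to 14 mm.
- beaker: White plastic beaker, 69 mm wide, 83 mm high; origin at the centre of its underside. Bystander.
- vial_1: White capped vial, 25 mm wide, 56 mm high; origin at the centre of its underside. Bystander.
- vial_2: Another white capped vial, same size and origin. Bystander.
- tape_roll: Roll of tan tape lying flat, 104 mm wide, 25 mm high; origin at the centre of its underside. Bystander.
- bench_timer: White bench timer, 72 x 66 x 21 mm; origin at the centre of its underside. Bystander.

How it is judged (in metres and radians):
On the way, in this order (a step that is already met when the one before it is completed fails the run):
1. the block is fully home in the bay (x of block in the frame of dock above -0.005 m and y of block in the frame of dock between -0.011 and 0.011 m and angle between the x axis of block and the x axis of dock, either way round below 0.15 rad and height (world z) of block below 0.005 m), for 0.2 s.
2. the button is held in the middle of its travel by the fingers (value of joint run_button between 0.006 and 0.014 m and contact force between the fingers and run_button above 2 N), for 0.5 s.
At the end, for the whole second after the job is handed in: The block stands flat and at rest in the bay, within 5 mm of the back stop, between the rails (within 11 mm of the centre line) and square within 0.15 rad; the fingers keep the button pressed between 6 and 14 mm (green band) through the last second (all of step 1 and all of step 2 and angle between block's own z axis and vertical below 0.05 rad and linear speed of block below 0.01 m/s); the arm keeps its last pose, push and grip.
It fails at once if the button is pressed through to the bottom (beyond 18 mm) (value of joint run_button above 0.018 m).
It fails at once if a bystander is shifted by more than 20 mm (distance of any of beaker, vial_1, vial_2, tape_roll, bench_timer from where it was at the start of the episode above 0.02 m).
It also fails if it takes over 58 s, if anything falls off the work surface, if the arm or the gripper's body presses on something with over 40 N, if the wrist force passes 120 N, or if a joint passes its speed limit or range.

## Working session

There is one attempt and no reset: what is moved stays moved. The work goes in short steps, Python scripts to look and compute and a tool call to move; the robot and the scene stay as the last step left them, time stands still between calls to the robot, and variables do not carry over. Pictures are saved under pics/ and viewed, at most 10 in all, crops included, and the job is handed in when it is done.

Besides the shell and the picture viewer there is one more tool, called after "Request:" as a command line: name --argument value ..., lists and objects as JSON in quotes. servo_tool: Moves the arm, as the interface text tells. Shifts and turns lie within -1 to 1; 1 stands for 0.15 m of shift or 120 degrees of turn. Its arguments: {"type":"object","properties":{"motion":{"type":"array"}},"required":["motion"]}

```bash
mkdir -p pics; cat > h.py <<'E'
import numpy as np, cv2
from rig import bot
def px2w(name,u,v,z):
    c=bot.get_calibration(name);K=np.array(c["K"]);E=np.array(c["extrinsics"])
    R,t=E[:3,:3],E[:3,3]; o=-R.T@t; d=R.T@np.linalg.inv(K)@np.array([u,v,1.])
    return o+d*(z-o[2])/d[2]
def w2px(name,p):
    c=bot.get_calibration(name);K=np.array(c["K"]);E=np.array(c["extrinsics"])
    q=K@(E[:3,:3]@np.array(p,float)+E[:3,3]); return q[:2]/q[2]
def save(name,f,crop=None,s=1):
    im=bot.camera(name)[:,:,::-1]
    if crop: a,b,c,d=crop; im=im[b:d,a:c]
    cv2.imwrite("pics/"+f,cv2.resize(im,None,fx=s,fy=s,interpolation=cv2.INTER_CUBIC))
E
python3 - <<'E'
from h import *
save("top","t0.png",None,1.42); save("side","s0.png",None,1.42)
print(bot.get_obs(),bot.tips_ahead)
for n in("top","side"):
    c=bot.get_calibration(n);print(c, -np.array(c["extrinsics"])[:3,:3].T@np.array(c["extrinsics"])[:3,3])
E
```

```text
{'time_s': 0.1, 'joint_pos': array([-1.44406936e+00,  2.21122884e-01,  1.52752126e+00,  2.33589168e-05,
        1.39471893e+00, -1.26076645e-01]), 'qvel': array([-0.00023491, -0.00219824, -0.00354703,  0.00016695, -0.00101906,
       -0.00041926]), 'joint_torque': array([ 1.23085214e-03, -4.98244107e+01, -3.90547442e+01, -2.10559001e-04,
        5.62125002e-03,  1.95541094e-05]), 'position': array([ 156.27523136, -604.60466635,  249.31072448]), 'tool_rot': array([-8.85213741e-04,  9.92021793e-01,  1.26063391e-01,  1.12092227e-05]), 'contact_force': array([ 0.60777185, -0.1264457 ,  0.37831382]), 'ft_torque': array([-0.05765173, -0.00546953,  0.08381633]), 'finger_force': 0.0, 'finger_gap': 85.13922054941597} 19.0
{'K': array([[447.25509906,   0.        , 286.17532431],
       [  0.        , 447.25509906, 214.53611192],
       [  0.        ,   0.        ,   1.        ]]), 'extrinsics': array([[ 1.87107876e-04, -9.99783994e-01, -2.07829286e-02,
         6.44272067e+01],
       [-9.94364145e-01,  2.01736083e-03, -1.05999423e-01,
         5.25534504e+02],
       [ 1.06018453e-01,  2.06856323e-02, -9.94148979e-01,
         1.26805339e+03],
       [ 0.00000000e+00,  0.00000000e+00,  0.00000000e+00,
         1.00000000e+00]])} [ 388.12355408   37.12261107 1317.67932576]
{'K': array([[415.55944274,   0.        , 283.21803603],
       [  0.        , 415.55944274, 211.55200192],
       [  0.        ,   0.        ,   1.        ]]), 'extrinsics': array([[ 2.18916123e-01,  9.75519705e-01,  2.09054237e-02,
        -1.59309849e+02],
       [ 5.39819169e-01, -1.03237460e-01, -8.35426413e-01,
        -2.06772422e+02],
       [-8.12816705e-01,  1.94173460e-01, -5.49204581e-01,
         1.58834363e+03],
       [ 0.00000000e+00,  0.00000000e+00,  0.00000000e+00,
         1.00000000e+00]])} [1437.5274498  -174.35094092  702.91289684]
```

View pics/t0.png

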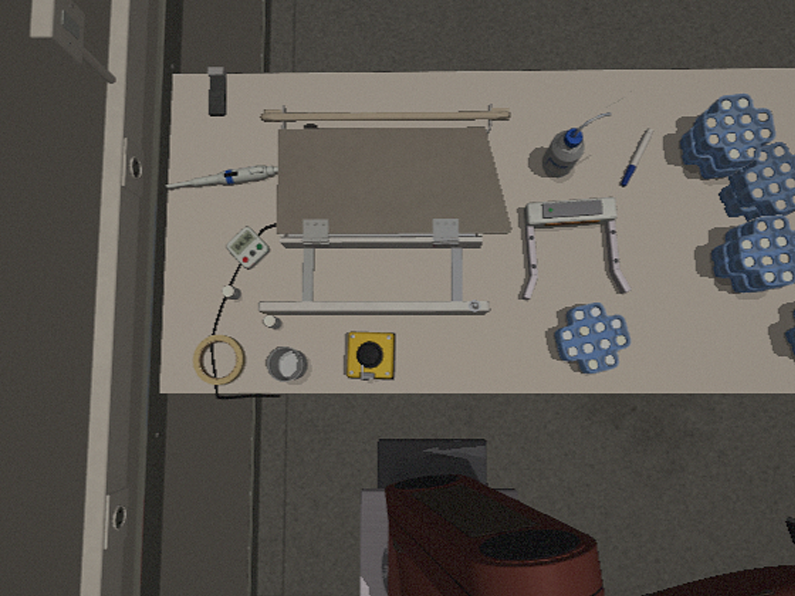

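View pics/s0.png

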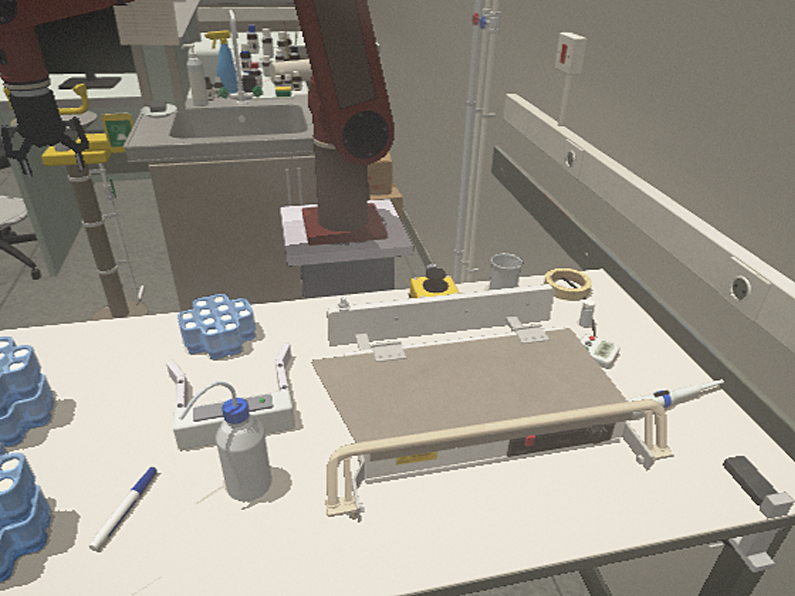

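The top view shows the block at about (593,339), the bay opening downward (+x world) at about (575,240), and the yellow box with its button at about (370,354), all in enlarged pixels. I'll zoom in on these.

```bash
python3 - <<'E'
from h import *
save("top","t1.png",(235,130,465,275),3.4)
E
```

```text
(no output)
```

View pics/t1.png

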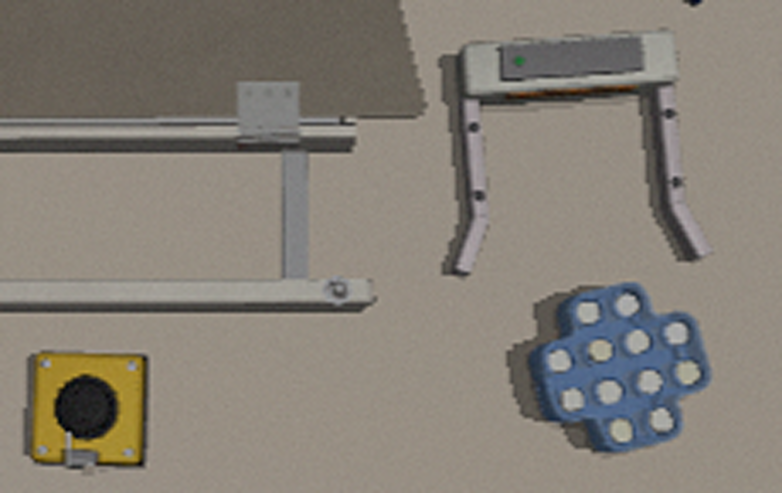

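The crop shows the vial tops, rails, housing and button clearly. I'll compute poses from these pixels: vial cluster centre about (624,366), rail bends (486,215) and (653,205), button (86,407).

```bash
cat >> h.py <<'E'
def cw(p,z,o=(235,130),s=3.4,n="top"): return px2w(n,(p[0]+.5)/s-.5+o[0],(p[1]+.5)/s-.5+o[1],z)[:2]
E
python3 - <<'E'
from h import *
np.set_printoptions(precision=1,suppress=True)
V=[(588,312),(627,304),(558,360),(600,350),(638,342),(677,333),(572,399),(609,391),(650,381),(688,373),(621,430),(661,420)]
W=np.array([cw(p,60) for p in V]);print("block",W.mean(0))
g=[(-.5,1.5),(.5,1.5),(-1.5,.5),(-.5,.5),(.5,.5),(1.5,.5),(-1.5,-.5),(-.5,-.5),(.5,-.5),(1.5,-.5),(-.5,-1.5),(.5,-1.5)]
# g=(right,up) in image ; up=+x world, right=-y
G=np.array([(b,-a) for a,b in g]);D=W-W.mean(0)
a=np.arctan2((G[:,0]*D[:,1]-G[:,1]*D[:,0]).sum(),(G*D).sum());print("yaw",a, "pitch",np.linalg.norm(D)/np.linalg.norm(G))
for k,p,z in [("Lin_b",(486,215),32),("Lin_t",(479,97),32),("Rin_b",(653,203),32),("Rin_t",(645,92),32),("Lout_b",(469,215),32),("Rout_b",(672,203),32),
 ("Lend_in",(470,272),32),("Rend_in",(691,259),32),("Lend_out",(455,270),32),("Rend_out",(709,252),32),
 ("Hfl",(466,97),55),("Hfr",(677,81),55),("Hbl",(465,44),55),("Hbr",(674,32),55),("btn",(86,407),83),
 ("bxTL",(35,353),48),("bxTR",(145,355),48),("bxBR",(145,464),48),("bxBL",(35,461),48)]: print(k,cw(p,z))
for k,p,z in [("beaker",(288,363),83),("vial1",(270,322),56),("vial2",(229,292),56),("tape",(218,360),25)]: print(k,cw(p,z,(0,0),1.42))
E
```

```text
block [ 457.4 -305.9]
yaw 0.23501243858560078 pitch 33.16750201272704
Lin_b [ 587.7 -200.7]
Lin_t [ 690.1 -196.9]
Rin_b [ 597.6 -342.3]
Rin_t [ 693.8 -338.7]
Lout_b [ 587.8 -186.3]
Rout_b [ 597.5 -358.4]
Lend_in [ 538.9 -186.2]
Rend_in [ 549.6 -372.7]
Lend_out [ 540.6 -173.5]
Rend_out [ 555.5 -388. ]
Hfl [ 684.8 -181.8]
Hfr [ 697.7 -359. ]
Hbl [ 730.5 -181.9]
Hbr [ 739.9 -358. ]
btn [423.4 135.1]
bxTL [469.5 181. ]
bxTR [467.7  88.8]
bxBR [377.2  88.6]
bxBL [379.6 180.1]
beaker [406.6 293.4]
vial1 [488.7 336.8]
vial2 [549.4 421.2]
tape [413.6 449. ]
```

Request:
servo_tool --motion '[[[-0.76,0.165,0.23,0,-0.0083],[-0.76,0.165,0.23,0,0],[-0.76,0.165,0.23,0,0],[-0.76,0.165,0.23,0,0],[-0.76,0.165,0.23,0,0],[-0.76,0.165,0.23,0,0],[-0.76,0.165,0.23,0,0],[-0.76,0.165,0.23,0,0]]]'

```text
time_s: 0.95
position: [354.9, -327.5, 250.2]
tool_rot: [-0.0, 0.993, 0.117, 0.0]
contact_force: [0.4, 0.2, -0.7]
finger_gap: 10.3
finger_force: 0.0
```

Request:
servo_tool --motion '[[[-0.76,0,0,-0.26,0],[-0.76,0,0,-0.26,0],[-0.76,0,0,-0.26,0],[-0.76,0,0,-0.26,0],[-0.76,0,0,-0.2,0],[-0.76,0,0,-0.13,0],[-0.76,0,0,0,0]]]'

```text
time_s: 1.65
position: [352.4, -326.7, 41.5]
tool_rot: [-0.003, 0.993, 0.117, -0.002]
contact_force: [-0.7, 0.9, 0.3]
finger_gap: 10.5
finger_force: 0.0
```

Request:
servo_tool --motion '[[[-0.76,0.04,0.003,0,0],[-0.76,0.04,0.003,0,0],[-0.76,0.04,0.003,0,0],[-0.76,0.04,0.003,0,0],[-0.76,0.04,0.012,0,0],[-0.76,0.04,0.012,0,0],[-0.76,0.04,0.012,0,0],[-0.76,0.04,0.012,0,0]]]'

```text
time_s: 2.45
position: [402.6, -320.1, 44.9]
tool_rot: [0.0, 0.993, 0.117, -0.0]
contact_force: [-4.5, -2.1, 3.6]
finger_gap: 10.2
finger_force: 2.4
```

Request:
servo_tool --motion '[[[-0.76,0.04,0.012,0,0],[-0.76,0.04,0.012,0,0],[-0.76,0.04,0.012,0,0],[-0.76,0.04,0.012,0,0],[-0.76,0,0,0,0]]]'

```text
time_s: 2.95
position: [427.5, -312.4, 44.7]
tool_rot: [-0.0, 0.993, 0.118, 0.001]
contact_force: [0.3, 0.4, 0.9]
finger_gap: 10.4
finger_force: 0.0
```

```bash
python3 - <<'E'
from h import *
save("top","t2.png",(340,130,465,275),4)
E
```

```text
(no output)
```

View pics/t2.png

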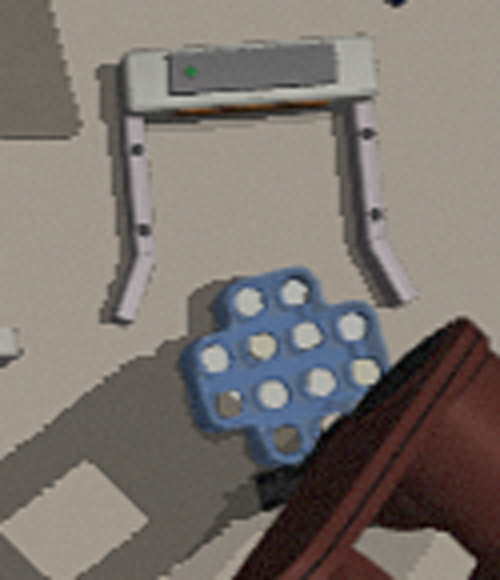

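The block sits ahead of the fingers. Its visible vials run from (248,301) to (287,439), and the bay rails and housing are clear.

```bash
cat >> h.py <<'E'
def fit(px,g,o,s,z=60):
    W=np.array([cw(p,z,o,s) for p in px]);G=np.array([(b,-a) for a,b in g])*33.3
    gm=G.mean(0);wm=W.mean(0);A=G-gm;D=W-wm
    a=np.arctan2((A[:,0]*D[:,1]-A[:,1]*D[:,0]).sum(),(A*D).sum())
    R=np.array([[np.cos(a),-np.sin(a)],[np.sin(a),np.cos(a)]]);return wm-R@gm,a
g=[(-.5,1.5),(.5,1.5),(-1.5,.5),(-.5,.5),(.5,.5),(1.5,.5),(-1.5,-.5),(-.5,-.5),(.5,-.5),(1.5,-.5),(-.5,-1.5),(.5,-1.5)]
E
python3 - <<'E'
from h import *
V=[(248,301),(293,292),(214,358),(261,346),(306,334),(350,326),(230,403),(273,394),(319,381),(364,372),(287,439)]
print(fit(V,g[:11],(340,130),4), bot.get_obs()["position"])
f=lambda p,z:cw(p,z,(340,130),4)
for k,p,z in [("Lrail outer top a",(124,115),32),("b",(133,249),32),("Lrail in a",(146,115),32),("b",(154,249),32),("Rin top edge a",(354,105),32),("b",(366,237),32),("R out a",(375,100),32),("b",(385,236),32),("screws L",(137,149),32),("",(144,230),32),("screws R",(367,133),32),("",(375,214),32),("Hfl",(131,112),55),("Hfr",(375,97),55)]: print(k,f(p,z))
E
```

```text
(array([ 504.08093349, -290.24241238]), np.float64(0.24021256139041675)) [ 427.14939406 -312.35286782   44.4990318 ]
Lrail outer top a [ 689.59915044 -182.66343263]
b [ 590.70759369 -187.20027813]
Lrail in a [ 689.52393293 -198.6537013 ]
b [ 590.66066988 -202.3391414 ]
Rin top edge a [ 696.23651958 -349.67211855]
b [ 598.95266563 -355.05160147]
R out a [ 699.87653871 -364.99033492]
b [ 599.63923461 -368.70990463]
screws L [ 664.32123757 -191.59537378]
 [ 604.60245018 -195.42247868]
screws R [ 675.43574689 -358.37055585]
 [ 615.76345397 -362.09026833]
Hfl [ 686.37410977 -183.77348244]
Hfr [ 696.48865115 -357.87226442]
```

Request:
servo_tool --motion '[[[-0.76,0.0375,0.018,0,-0.0077],[-0.76,0.0375,0.018,0,-0.0077],[-0.76,0.0375,0.017,0,-0.0077],[-0.76,0.0375,0.016,0,-0.0077],[-0.76,0.0375,0.015,0,-0.0077],[-0.76,0.0375,0.014,0,-0.0077],[-0.76,0.0375,0.014,0,-0.0077],[-0.76,0.0375,0.013,0,-0.0077]]]'

```text
time_s: 3.8
position: [471.8, -293.9, 44.7]
tool_rot: [-0.0, 0.999, 0.053, -0.0]
contact_force: [-1.3, 0.2, -1.5]
finger_gap: 10.4
finger_force: 0.8
```

Request:
servo_tool --motion '[[[-0.76,0.0375,0.012,0,-0.0077],[-0.76,0.0375,0.011,0,-0.0077],[-0.76,0.0375,0.0105,0,-0.0077],[-0.76,0,0,0,0]]]'

```text
time_s: 4.2
position: [489.3, -289.1, 45.1]
tool_rot: [0.0, 1.0, 0.029, 0.001]
contact_force: [-0.3, 0.5, -0.3]
finger_gap: 10.1
finger_force: 0.0
```

```bash
python3 - <<'E'
from h import *
save("top","t3.png",(340,130,465,275),4)
print(bot.get_obs()["tool_rot"])
E
```

```text
[3.28689664e-04 9.99574889e-01 2.91463291e-02 6.52482206e-04]
```

View pics/t3.png

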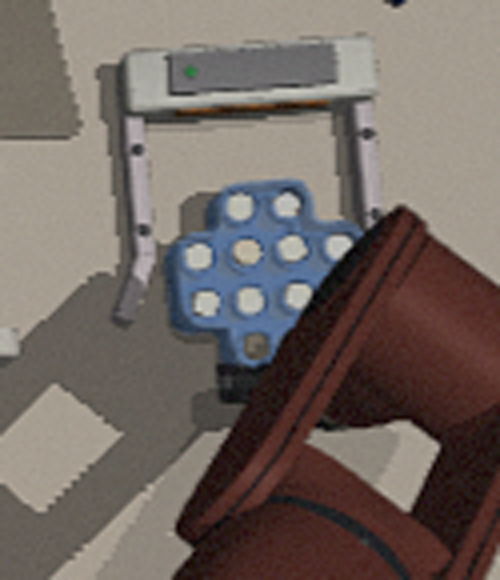

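The block is now nearly square and entering the bay. Its vials run from (240,207) to (257,346).

```bash
python3 - <<'E'
from h import *
V=[(240,207),(286,205),(199,257),(247,252),(292,248),(339,246),(206,303),(250,299),(297,295),(257,346)]
gg=[g[i] for i in (0,1,2,3,4,5,6,7,8,10)]
c,a=fit(V,gg,(340,130),4);d=c-[622.5,-277];print(c,a,"dock x,y",d@[np.cos(.063),np.sin(.063)],d@[-np.sin(.063),np.cos(.063)])
E
```

```text
[ 568.02468094 -279.5514373 ] 0.08551605559002103 dock x,y -54.52788278443556 0.8832996734658777
```

Request:
servo_tool --motion '[[[-0.76,0.04,0.003,0,0],[-0.76,0.04,0.003,0,0],[-0.76,0.04,0.003,0,0],[-0.76,0.04,0.003,0,0],[-0.76,0.04,0.003,0,0],[-0.76,0.04,0.003,0,0],[-0.76,0.04,0.003,0,0],[-0.76,0.04,0.003,0,0]]]'

```text
time_s: 5.05
position: [536.7, -285.6, 44.9]
tool_rot: [0.0, 1.0, 0.029, -0.0]
contact_force: [-4.7, -1.0, 4.9]
finger_gap: 10.5
finger_force: 2.5
```

Request:
servo_tool --motion '[[[-0.76,0.015,0.001,0,0],[-0.76,0.015,0.001,0,0],[-0.76,0,0,0,0]]]'

```text
time_s: 5.35
position: [541.1, -285.2, 44.7]
tool_rot: [0.0, 1.0, 0.029, 0.0]
contact_force: [-2.1, -1.2, 1.5]
finger_gap: 10.3
finger_force: 0.9
```

Request:
servo_tool --motion '[[[-0.76,0.01,0,0,0],[-0.76,0.01,0,0,0],[-0.76,0,0,0,0]]]'

```text
time_s: 5.65
position: [543.8, -285.2, 44.7]
tool_rot: [-0.0, 1.0, 0.029, 0.0]
contact_force: [-2.7, -0.6, 1.2]
finger_gap: 10.5
finger_force: 1.4
```

Request:
servo_tool --motion '[[[-0.76,0.01,0,0,0],[-0.76,0.01,0,0,0],[-0.76,0,0,0,0]]]'

```text
time_s: 5.95
position: [547.0, -285.2, 44.7]
tool_rot: [0.0, 1.0, 0.029, 0.0]
contact_force: [-1.2, -0.1, 1.4]
finger_gap: 10.0
finger_force: 1.2
```

```bash
python3 - <<'E'
from h import *
save("top","t4.png",(340,130,465,275),4)
E
```

```text
(no output)
```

View pics/t4.png

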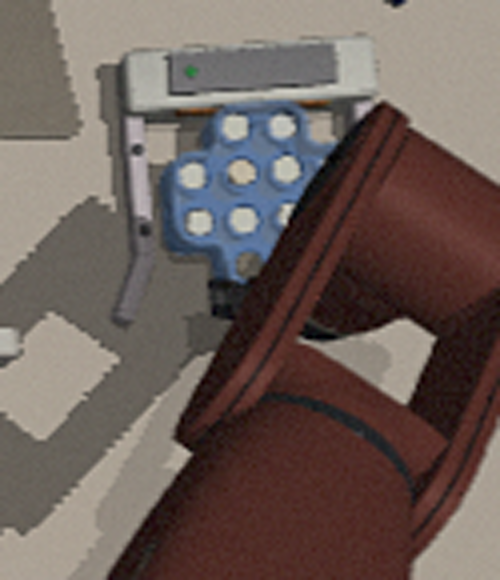

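The block is nearly home but hasn't reached the stop yet, because the force is still low. I'll keep creeping forward.

Request:
servo_tool --motion '[[[-0.76,0.01,0,0,0],[-0.76,0,0,0,0]]]'

```text
time_s: 6.2
position: [547.1, -285.2, 44.7]
tool_rot: [-0.0, 1.0, 0.029, -0.001]
contact_force: [-7.7, -0.1, 3.8]
finger_gap: 10.3
finger_force: 3.9
```

Request:
servo_tool --motion '[[[-0.76,0.01,0,0,0],[-0.76,0,0,0,0]]]'

```text
time_s: 6.4
position: [547.3, -285.2, 44.7]
tool_rot: [-0.001, 1.0, 0.029, -0.003]
contact_force: [-14.3, -0.5, 10.1]
finger_gap: 10.2
finger_force: 6.9
```

Request:
servo_tool --motion '[[[-0.76,0.01,0,0,0],[-0.76,0,0,0,0]]]'

```text
time_s: 6.6
position: [547.4, -285.2, 44.7]
tool_rot: [-0.001, 1.0, 0.029, -0.004]
contact_force: [-19.5, 0.7, 13.6]
finger_gap: 10.1
finger_force: 9.9
```

Request:
servo_tool --motion '[[[-0.76,-0.06,-0.004,0,0],[-0.76,-0.1,-0.006,0,0],[-0.76,-0.1,-0.006,0,0],[-1,0,0,0.3,0],[-1,0,0,0.3,0],[-1,0,0,0.3,0],[-1,0,0,0.3,0],[-1,0,0.1,0,0]]]'

```text
time_s: 7.4
position: [516.3, -276.2, 233.7]
tool_rot: [0.005, 1.0, 0.028, 0.007]
contact_force: [0.8, 0.2, -0.4]
finger_gap: 0.0
finger_force: 0.0
```

Request:
servo_tool --motion '[[[-1,-0.05,0.3,0,0],[-1,-0.05,0.32,0,0],[-1,-0.05,0.32,0,0],[-1,-0.05,0.32,0,0],[-1,-0.05,0.32,0,0],[-1,0,0.32,0,0],[-1,0,0.32,0,0],[-1,0,0,0,0]]]'

```text
time_s: 8.2
position: [474.3, 66.0, 224.8]
tool_rot: [-0.001, 0.999, 0.032, 0.001]
contact_force: [-0.8, -0.2, 0.2]
finger_gap: -0.1
finger_force: 0.0
```

```bash
python3 - <<'E'
from h import *
save("top","t5.png",(340,130,465,275),4)
o=bot.get_obs();print(o["position"],o["contact_force"])
E
```

```text
[474.56994006  63.43967363 224.66418148] [ 0.39271526 -1.76662641  0.60616538]
```

View pics/t5.png

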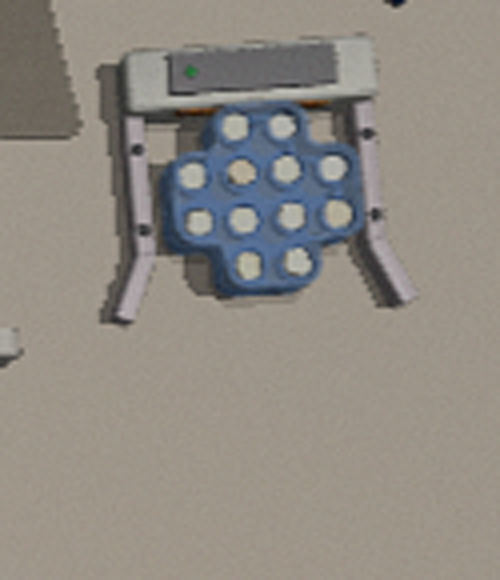

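All 12 vials are visible. The rows are parallel to the bay (yaw about 0.063), and the block's front is against the housing at v≈103. Now the button.

Request:
servo_tool --motion '[[[-1,-0.11,0.16,0,0],[-1,-0.11,0.16,0,0],[-1,-0.11,0.155,0,0],[-1,0,0,-0.2,0],[-1,0,0,-0.2,0],[-1,0,0,-0.2,0],[-1,0,0,-0.1,0],[-1,0,0,0,0]]]'

```text
time_s: 9.05
position: [423.5, 130.3, 117.1]
tool_rot: [0.0, 1.0, 0.028, -0.002]
contact_force: [-0.7, -0.5, 0.7]
finger_gap: 0.1
finger_force: 0.0
```

Request:
servo_tool --motion '[[[-1,0,0,0,0],[-1,0,0,0,0]]]'

```text
time_s: 9.25
position: [426.5, 131.3, 121.1]
tool_rot: [-0.0, 1.0, 0.029, 0.001]
contact_force: [0.1, 0.6, 0.3]
finger_gap: -0.1
finger_force: 0.0
```

Request:
servo_tool --motion '[[[-1,-0.02,0.023,-0.03,0],[-1,0,0,-0.03,0],[-1,0,0,-0.03,0],[-1,0,0,0,0],[-1,0,0,0,0]]]'

```text
time_s: 9.75
position: [422.1, 135.1, 106.1]
tool_rot: [0.0, 1.0, 0.029, -0.0]
contact_force: [0.5, -0.4, 1.3]
finger_gap: 0.1
finger_force: 0.0
```

Request:
servo_tool --motion '[[[-1,0,0,-0.02,0],[-1,0,0,0,0],[-1,0,0,0,0]]]'

```text
time_s: 10.05
position: [422.1, 135.0, 103.2]
tool_rot: [-0.0, 1.0, 0.029, -0.0]
contact_force: [0.2, 0.0, 0.3]
finger_gap: -0.2
finger_force: 0.0
```

Request:
servo_tool --motion '[[[-1,0,0,-0.02,0],[-1,0,0,0,0],[-1,0,0,0,0]]]'

```text
time_s: 10.35
position: [422.5, 135.1, 100.6]
tool_rot: [-0.0, 1.0, 0.029, 0.0]
contact_force: [-0.8, -0.2, 2.4]
finger_gap: -0.0
finger_force: 1.3
```

Contact came at about z=101–102, as expected. Next I press to about 92, watching the force (6.4 N expected).

Request:
servo_tool --motion '[[[-1,0,0,-0.02,0],[-1,0,0,0,0],[-1,0,0,-0.02,0],[-1,0,0,0,0],[-1,0,0,0,0]]]'

```text
time_s: 10.85
position: [422.6, 135.1, 94.6]
tool_rot: [-0.0, 1.0, 0.029, 0.0]
contact_force: [1.2, 0.2, 4.6]
finger_gap: 0.1
finger_force: 2.5
```

Request:
servo_tool --motion '[[[-1,0,0,-0.02,0],[-1,0,0,0,0],[-1,0,0,0,0]]]'

```text
time_s: 11.15
position: [422.6, 135.1, 91.7]
tool_rot: [-0.0, 1.0, 0.029, 0.0]
contact_force: [-0.5, 0.6, 6.4]
finger_gap: -0.3
finger_force: 3.0
```

Request:
servo_tool --motion '[[[-1,0,0,0,0],[-1,0,0,0,0],[-1,0,0,0,0],[-1,0,0,0,0],[-1,0,0,0,0],[-1,0,0,0,0],[-1,0,0,0,0],[-1,0,0,0,0]]]'

```text
time_s: 11.95
position: [422.6, 135.1, 91.7]
tool_rot: [-0.0, 1.0, 0.029, 0.0]
contact_force: [-0.3, 0.4, 7.4]
finger_gap: 0.0
finger_force: 3.0
```

```bash
python3 - <<'E'
from h import *
save("side","s6.png",(110,170,410,300),2.6)
E
```

```text
(no output)
```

View pics/s6.png

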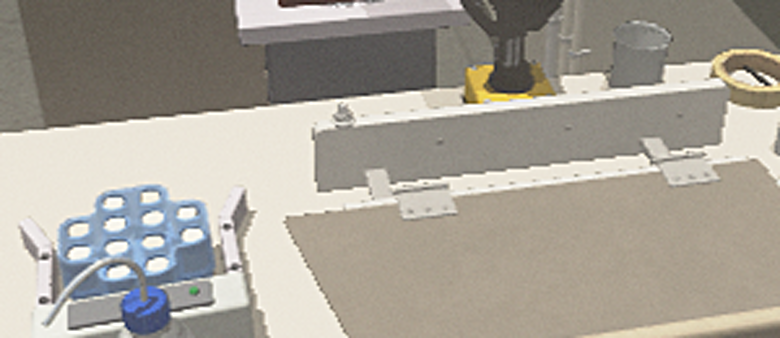

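The side view shows the block home between the rails at about (135,235), and the closed fingertips on the button at about (512,75). The force and height readings agree with about 10 mm of travel.

```bash
python3 -c "
from rig import bot
print(bot.hand_in())"
```

```text
the job is handed in; nothing more can be done
None
```

The job is handed in, with no verdict returned: the block is square in the bay and against the stop, and the closed fingertips are holding the button about 10 mm down (6.4–7.4 N measured).

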